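# Guard the grinding spindle and hang up the ear defenders

## Robot

A 6-joint arm with a two-finger parallel gripper is mounted at the origin on the work surface. World frame = base frame: x ahead of the robot, y to its left, z up, the work surface at z = 0. Lengths are in m, angles in rad, forces in N, time in s.
With the tool pointing down it reaches from about 0.35 to 0.85 m from the base axis. Payload 8.1 kg.
Tool frame: the origin (TCP) lies at the very end of the fingers, on their centre line; the grasp point (between the pads) lies 19 mm behind it; x points along the fingers, y is the direction in which the jaws open and shut, and the axes are right-handed (so a half turn about x gives the same grasp; the last joint's range is limited). The gripper opens to 93 mm and grips with 3 to 60 N. Pads are 15 mm wide; open, the fingers measure 128 mm over their backs; the gripper's body (75 mm by 188 mm) begins 65 mm behind the grasp point.
Start: joints at [-1.226, 0.13, 1.488, -0, 1.523, -0.085], TCP at [0.25, -0.545, 0.219] pointing down, gripper open.
Joint ranges: [-2.96, 2.96], [-0.89, 2.26], [0.02, 2.5], [-1.34, 4.48], [0, 2.73], [-2.66, 2.66]. Speed limits (rad/s): [2.39, 2.39, 2.79, 3.14, 3.14, 3.14].

## Interface

Orientations are given as a rotation vector (axis times angle).
In Python, from plant import * gives the robot as it stands. The module is installed in compiled form; this text tells all that it offers.
- The arm moves only by the tool apply_moves, never from a script. Its argument "series" is a list of rows, each an object with "jaw": the gripper's target within -1 to 1 (shut at 1, half-way at 0, fully open at -1); "linear": the shift along the tool's x, y, z normalised to -1 to 1, where 1 is 0.6 m, a list of three; "roll": the turn about the tool's x normalised to -1 to 1, where 1 is 30 degrees. A call has 1 to 20 rows; each row is the pose to reach, as a shift and turn from the pose measured when the call began, along the tool's axes at that moment; what a row does not reach only later rows make up. A row lasts 1/8 s, in which the tool goes at most 62.5 mm and 10.7 degrees, less where a joint would pass 70% of its speed; a pose out of reach is approached as far as the arm can. A call with a number of a shift or a turn outside -1 to 1 is refused whole. A call with a gripper value outside its range is refused whole. The fingers move at their own pace and stop on an object; "force" is the grip in N (left out, the last holds). Time passes only in rows, so rows that repeat a pose let the fingers close. It gives the time, the measured TCP pose, the force and the opening at its end, in the units of the state.
- read_state(): the state, without advancing time (a new reading comes with each control period).
- read_camera(name): name is "scene" or "top"; returns a dict with "pixels" (400x640x3 uint8, blue, green, red), "intrinsics" (3x3 intrinsics, pixels), "rvec" (rotation vector, rad) and "tvec" (3), from world to camera coordinates, as OpenCV has them. Camera axes: x right, y down, z forward; pixel columns grow to the right and rows downward; lengths in m; the calibration is good to about 2 mm. A picture is of the moment at which its call begins. There is no depth.
- close_job(): hands the job in, once; it reports no verdict.
The state is a dict: "t": time; "q": joint angles; "dq": joint speeds; "joint_torque": joint torques, N m; "tool_pos": TCP position; "orientation": TCP orientation; "force": force on the tool from outside, world axes, zero at the start; "wrist_torque": the same for the moment, N m; "opening": finger opening in m.
Only numpy, scipy, OpenCV 4.12 (cv2) and the standard library are available. Lean on these libraries where they do the work, as an engineer would, in place of code of your own. Each camera call takes 0.05 s, during which the arm holds its last target. There are 200 camera calls.

## Task

Carving is finished: slide the clear guard on the sloping front of the carving box all the way across to the robot's left, so that it fully covers the grinding spindle and uncovers the bay with the hanging rail. Then take the ear defenders from the bench and hang them by their headband over that rail, one cup each side of it, and leave them hanging still. Do not knock over the pot of chisels.

Things in the scene. Friction and masses are not known exactly. Their poses are not given: they have to be found in the camera images.
- carving_box: Plywood box fixed to the bench, 240 mm deep (x), 420 wide (y); origin centre of its underside, z up, x away from the robot at yaw 0. Its open front/top slopes 35 degrees, from 106 mm high at x -120 to 274 at x +120; rims 20 mm wide at both edges. A 10 mm divider at y = 0 (165 mm high in the middle): right bay (y -198 to -5) has only the hanging rail, left bay (y 5 to 198) the spindle.
- hood_edge (a point): Middle of the lower front edge of the extraction hood over the box's left bay, 345 mm above the bench. From here the hood runs 160 mm back (x) and 75 mm to each side (y); pipe stub to 430 mm. The guard's handle ends up under it: an upright tool meets the hood, one square to the slope (tilted 35 degrees, fingers pointing away from the robot and down) clears it. Nothing is above the right bay.
- guard (a joint): Sliding guard: clear panel in a dark steel frame, 204 mm wide, 292 along the slope, lying on the sloping front. Value in m: 0 = over the right (rail) bay, 0.2 = end stop, fully over the left (spindle) bay. Slides along the box's +y (left) with about 2 N friction; stays where it is left.
- guard_grip (a point): Point to grip on the guard's handle, a black blade standing square off the guard on its middle line: 16 mm thick along y, 56 mm long up the slope (x); its outer end is 18 mm beyond this point along z, the guard's frame 32 mm below it. Axes: x up the slope, y along the track, z out of the slope. Moves with the guard.
- rail_top (a point): Middle of the hanging rail, on its top line, 150 mm above the bench, in the right bay. Steel rod, 16 mm diameter, 190 mm long, along y, at x = 0 of the box. Axes as the box's.
- ear_defenders: Rigid ear defenders, 0.26 kg, standing on their two black cups: origin on the bench midway between them, z up, x from cup to cup, y across. 146 mm (x), 70 (y), 152 high; cups 85 high, 82 apart inside. Steel band up to a black sleeve at the crown, 50 (x) by 26 (y), 132 to 152 mm above the origin: grip its 26 mm from above. Fingertips reaching below the sleeve would meet the rail.
- band_under (a point): Centre of the underside of the sleeve at the crown of the headband, 132 mm above the ear defenders' origin; it rests on the rail's top when hung. Axes as the ear defenders'.
- chisel_pot: Loose steel pot, 90 mm diameter and 110 high, with chisel handles up to 210 mm high; origin centre of its underside. It stands on one side of the box, the ear defenders on the other; which is which varies.

How it is judged:
On the way:
1. the guard is fully across over the grinding spindle (within 12 mm of its end stop), the ear defenders not yet hung (value of joint guard above 0.188 m and not (x of band_under in the frame of rail_top between -0.035 and 0.035 m and y of band_under in the frame of rail_top between -0.07 and 0.07 m and z of band_under in the frame of rail_top between -0.012 and 0.012 m and angle between ear_defenders's own z axis and vertical below 0.4 rad)), for 0.2 s.
At the end, for the whole second after the job is handed in: The guard is within 12 mm of its end stop over the spindle, and the ear defenders hang at rest by the sleeve of their headband on the rail: sleeve underside within 12 mm of the rail's top in height, 35 mm across the rail and 70 mm along it from its middle, tilted less than 0.4 rad (value of joint guard above 0.188 m and x of band_under in the frame of rail_top between -0.035 and 0.035 m and y of band_under in the frame of rail_top between -0.07 and 0.07 m and z of band_under in the frame of rail_top between -0.012 and 0.012 m and angle between ear_defenders's own z axis and vertical below 0.4 rad and linear speed of ear_defenders below 0.03 m/s and angular speed of ear_defenders below 0.3 rad/s); the robot touches nothing.
It fails at once if the pot of chisels is knocked over (tilted more than 0.6 rad) (angle between chisel_pot's own z axis and vertical above 0.6 rad).
It also fails if it takes over 58 s, if anything falls off the work surface, if the arm or the gripper's body presses on something with over 40 N, if the wrist force passes 120 N, or if a joint passes its speed limit or range.

## Working session

There is one attempt and no reset: what is moved stays moved. The work goes in short steps, Python scripts to look and compute and a tool call to move; the robot and the scene stay as the last step left them, time stands still between calls to the robot, and variables do not carry over. Pictures are saved under pics/ and viewed, about 8 in all and at most 12, crops included, and the job is handed in when it is done.

Besides the shell and the picture viewer there is one more tool, called after "Call:" by a JSON object that holds its "api" and its "payload". apply_moves: Moves the arm, as the interface text tells. Its arguments: {"type":"object","properties":{"series":{"type":"array"},"force":{"type":"number"}},"required":["series"]}

```bash
mkdir -p pics; python3 - <<'E'
from plant import *
import cv2,numpy as np
s=read_state();print(s)
for n in("scene","top"):
    c=read_camera(n);cv2.imwrite(f"pics/{n}0.png",c["pixels"]);print(n,c["intrinsics"],c["rvec"],c["tvec"])
E
```

```text
{'t': 0.0, 'q': array([-1.22639887e+00,  1.31153972e-01,  1.48929855e+00,  4.51466200e-05,
        1.52297001e+00, -8.53978325e-02]), 'dq': array([-0.00156633, -0.00177399,  0.00011238, -0.00107686, -0.00028666,
       -0.00164279]), 'joint_torque': array([-7.06776045e-04, -5.59847689e+01, -4.91758132e+01,  7.65595492e-02,
        3.54116585e-02, -1.66131244e-04]), 'tool_pos': array([ 0.24985536, -0.544877  ,  0.21758115]), 'orientation': array([ 1.98440726,  0.43502165, -1.98479644]), 'force': array([ 0.13509456,  0.15529355, -0.11169566]), 'wrist_torque': array([ 0.03415066, -0.01299891, -0.02855739]), 'opening': 0.09313146127272869}
scene [[402.60975646   0.         322.21043981]
 [  0.         402.60975646 208.53282315]
 [  0.           0.           1.        ]] [ 1.50608943  2.14661063 -0.78643599] [ 0.17190866 -0.27592199  1.78922656]
top [[413.9756391    0.         320.7085569 ]
 [  0.         413.9756391  203.33066287]
 [  0.           0.           1.        ]] [ 2.19937687 -2.1537837   0.06851811] [0.00268016 0.56487137 1.23797182]
```

View pics/scene0.png

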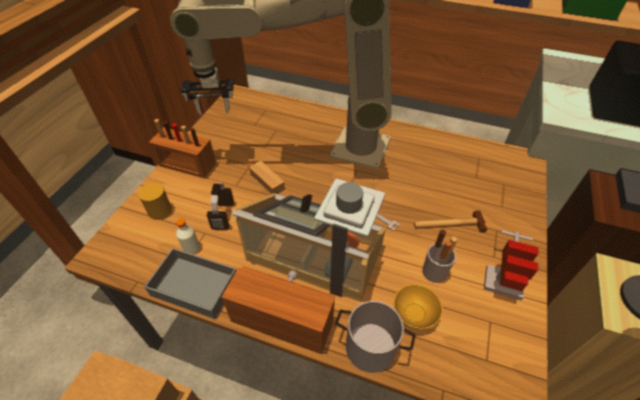

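View pics/top0.png

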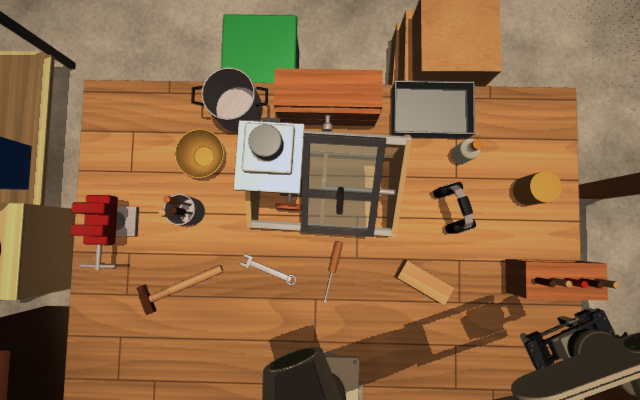

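The top view shows the box (x 250–410, y 118–237), the handle at about (340,200), the ear defenders at about (457,208) right of the box, and the pot at (180,208) left. Next I'll zoom in.

```bash
python3 - <<'E'
import cv2
a=cv2.imread("pics/top0.png")[110:250,230:490];cv2.imwrite("pics/tc.png",cv2.resize(a,None,fx=3,fy=3,interpolation=cv2.INTER_CUBIC))
a=cv2.imread("pics/scene0.png")[170:310,195:395];cv2.imwrite("pics/sc.png",cv2.resize(a,None,fx=4,fy=4,interpolation=cv2.INTER_CUBIC))
E
```

```text
(no output)
```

View pics/tc.png

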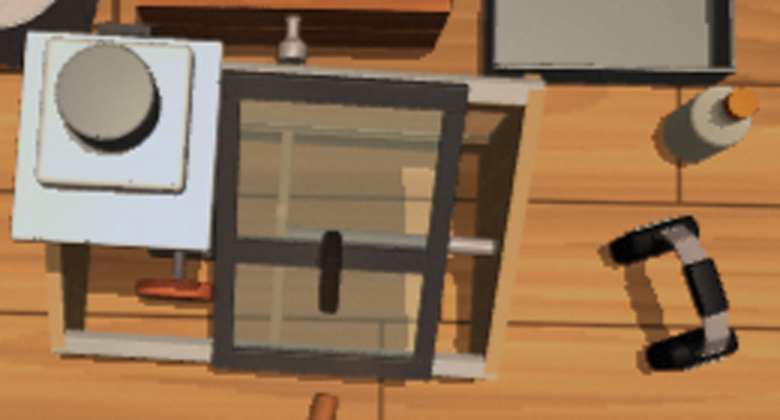

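View pics/sc.png

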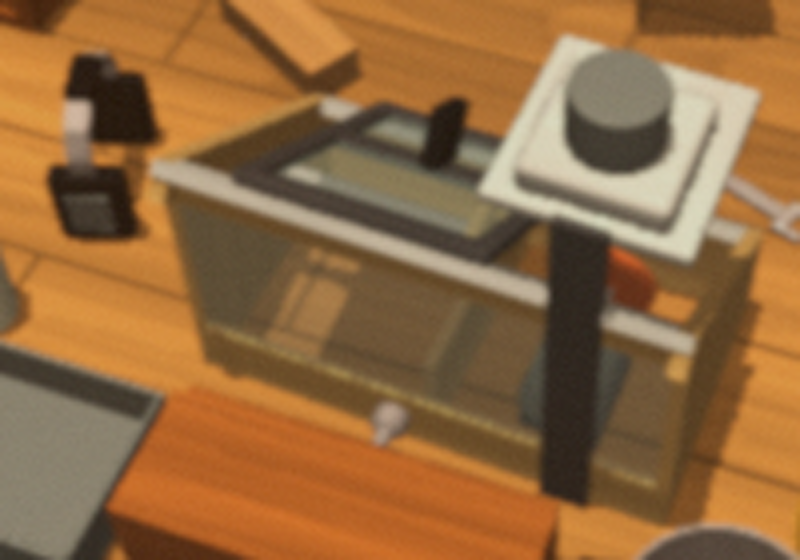

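The box corners, blade, sleeve and rail all show clearly in the crops (top crop at 3x: front-right corner (497,378), back-right (545,80), front-left (60,352), blade (330,272), sleeve (707,285)). Next I'll turn these into positions.

```bash
cat > h.py <<'E'
import cv2,numpy as np
from scipy.spatial.transform import Rotation as R
C={"scene":([402.60975646,322.21043981,208.53282315],[1.50608943,2.14661063,-0.78643599],[0.17190866,-0.27592199,1.78922656]),
"top":([413.9756391,320.7085569,203.33066287],[2.19937687,-2.1537837,0.06851811],[0.00268016,0.56487137,1.23797182])}
def ray(n,p):
    (f,cx,cy),r,t=C[n];M=R.from_rotvec(r).as_matrix()
    d=M.T@np.array([(p[0]-cx)/f,(p[1]-cy)/f,1]);return -M.T@np.array(t),d
def onz(n,p,z):
    o,d=ray(n,p);return o+d*(z-o[2])/d[2]
def tri(a,b):
    o1,d1=ray("top",a);o2,d2=ray("scene",b)
    s=np.linalg.lstsq(np.c_[d1,-d2],o2-o1,rcond=None)[0]
    return (o1+d1*s[0]+o2+d2*s[1])/2,np.linalg.norm(o1+d1*s[0]-o2-d2*s[1])
def proj(n,P):
    (f,cx,cy),r,t=C[n];v=R.from_rotvec(r).as_matrix()@np.array(P)+t;return f*v[0]/v[2]+cx,f*v[1]/v[2]+cy
tc=lambda x,y:((x+1)/3-.5+230+.17,(y+1)/3-.5+110+.17)
sc=lambda x,y:((x+1)/4-.5+195+.12,(y+1)/4-.5+170+.12)
E
python3 - <<'E'
from h import *
np.set_printoptions(precision=4,suppress=True)
print("camtop",ray("top",(0,0))[0],"scene",ray("scene",(0,0))[0])
fr=onz("top",tc(497,378),.106);br=onz("top",tc(545,80),.274);fl=onz("top",tc(60,352),.106)
print("fr br fl",fr,br,fl,np.linalg.norm(fr-fl),np.linalg.norm((br-fr)[:2]))
a=np.arctan2((br-fr)[1],(br-fr)[0]);b=np.arctan2(-(fl-fr)[0],(fl-fr)[1]);print("yaw",a,b)
# scene back corners
print("scene br bl",onz("scene",sc(152,165),.274),onz("scene",sc(697,350),.274))
t=cv2.imread("pics/top0.png");s=cv2.imread("pics/scene0.png")
# sleeve / cups blob
m=(t.max(2)<45).astype(np.uint8);n,l,st,ce=cv2.connectedComponentsWithStats(m)
for i in range(1,n):
    x,y,w,h,ar=st[i]
    if 325<ce[i][0]<485 and 170<ce[i][1]<245 and ar>10: 
        pts=np.argwhere(l==i)[:,::-1].astype(np.float32);print("top",st[i],ce[i],cv2.minAreaRect(pts))
m=(s.max(2)<45).astype(np.uint8);n,l,st,ce=cv2.connectedComponentsWithStats(m)
for i in range(1,n):
    x,y,w,h,ar=st[i]
    if 200<ce[i][0]<320 and 180<ce[i][1]<235 and ar>10: print("scene",st[i],ce[i])
print("sleeve",onz("top",tc(707,285),.152),"tri blade tip",tri(tc(331,236),sc(466,98)))
for p in((690,262),(718,312),(683,233),(718,342)):print(onz("top",tc(*p),.145))
print("railend tri",tri(tc(495,246),sc(300,172)), onz("top",tc(495,246),.142))
print("guard fr corner",tc(433,378),"br",tc(467,87), "fl",tc(215,367))
for p in((433,378),(215,367)):print(onz("top",tc(*p),.112))
for p in((467,87),(222,70)):print(onz("top",tc(*p),.276))
E
```

```text
camtop [ 0.4697 -0.0025  1.2771] scene [1.3497 0.2969 1.182 ]
fr br fl [ 0.4704 -0.1995  0.106 ] [ 0.7142 -0.2086  0.274 ] [0.4861 0.212  0.106 ] 0.41186757930360174 0.24391139279061255
yaw -0.03703936090847192 -0.0379800336859036
scene br bl [ 0.7196 -0.2046  0.274 ] [0.7392 0.2159 0.274 ]
top [433 182  30  16 197] [445.2437 190.1878] ((447.7000427246094, 189.6000213623047), (9.17060375213623, 29.409177780151367), 71.56504821777344)
top [337 187   7  26 146] [339.8219 199.    ] ((340.0, 199.5), (25.0, 6.0), 90.0)
top [458 197  14  18 122] [465.1721 205.3197] ((464.75, 205.25), (17.39252471923828, 9.486831665039062), 71.56504821777344)
top [446 220  30  13 206] [457.1942 226.5728] ((460.08917236328125, 225.6648712158203), (10.29300594329834, 29.48211097717285), 72.89727020263672)
scene [213 185  20  20 208] [223.2548 195.9471]
scene [301 196   9  16  92] [305.5326 203.7065]
scene [209 213  19  15  81] [220.4691 218.6173]
sleeve [ 0.5583 -0.3807  0.152 ] tri blade tip (array([ 0.5788, -0.0242,  0.2714]), np.float64(0.02473589235840903))
[ 0.5796 -0.3677  0.145 ]
[ 0.5345 -0.3929  0.145 ]
[ 0.6061 -0.3614  0.145 ]
[ 0.5072 -0.3927  0.145 ]
railend tri (array([ 0.5871, -0.1776,  0.1313]), np.float64(0.03090862832864667)) [ 0.591  -0.1907  0.142 ]
guard fr corner (374.33666666666664, 236.0033333333333) br (385.67, 139.00333333333333) fl (301.67, 232.33666666666667)
[ 0.4691 -0.1389  0.112 ]
[0.475 0.065 0.112]
[ 0.7067 -0.1447  0.276 ]
[0.7171 0.0558 0.276 ]
```

```bash
python3 - <<'E'
from h import *
np.set_printoptions(precision=4,suppress=True)
print("blade c",tri((340,199.3),(306,203.5)))
o=np.array([.601,.004,0]);B=R.from_euler('z',-.042).as_matrix();th=np.radians(35)
n=np.array([-np.sin(th),0,np.cos(th)]);u=np.array([np.cos(th),0,np.sin(th)])
surf=np.array([0,0,.19])
for yc in(-.045,-.05):
  for s in(-.04,-.02,0,.02):
    pts=[]
    for cam in("top","scene"):
        P=[o+B@(surf+[0,yc+dy,0]+(s+ds)*u+h*n) for ds in(-.028,.028) for h in (.012,.062) for dy in(-.008,.008)]
        q=np.array([proj(cam,p) for p in P]);pts+=[q.min(0),q.max(0)]
    print(yc,s,*pts)
E
```

```text
blade c (array([ 0.5622, -0.0375,  0.2045]), np.float64(0.0008923331011271136))
-0.045 -0.04 [336.221  191.9151] [343.9674 220.4704] [300.5926 191.7719] [314.1614 210.7911]
-0.045 -0.02 [336.7202 185.2179] [344.5569 213.955 ] [298.3462 192.7847] [312.1659 212.1148]
-0.045 0 [337.229  178.3927] [345.1581 207.3133] [296.0335 193.8266] [310.1131 213.4777]
-0.045 0.02 [337.7478 171.4359] [345.7714 200.5417] [293.6515 194.8987] [308.0004 214.8816]
-0.05 -0.04 [338.1443 192.0325] [345.9444 220.5917] [299.1768 191.3495] [312.7698 210.3372]
-0.05 -0.02 [338.6619 185.336 ] [346.5534 214.0769] [296.912  192.3554] [310.7564 211.653 ]
-0.05 0 [339.1896 178.5114] [347.1746 207.4359] [294.5804 193.3902] [308.6853 213.0078]
-0.05 0.02 [339.7277 171.5551] [347.8082 200.665 ] [292.179 194.455] [306.5538 214.4032]
```

```bash
python3 - <<'E'
from h import *
np.set_printoptions(precision=4,suppress=True)
o=np.array([.601,.004,0]);B=R.from_euler('z',-.042).as_matrix()
for a,b in(((210,250),(567,37)),((12,240),(760,92)),((223,42),(480,190))):
    P,g=tri(tc(*a),sc(*b));print("hood",P,g,"box",B.T@(P-o))
for z in(.345,.36,.375):print(z,B.T@(onz("top",tc(210,250),z)-o))
from plant import *
s=read_state();print(s["tool_pos"],"\n",R.from_rotvec(s["orientation"]).as_matrix())
E
```

```text
hood [0.5609 0.0594 0.3484] 0.004479397149084514 box [-0.0424  0.0536  0.3484]
hood [0.566  0.2065 0.3496] 2.345662530777528e-05 box [-0.0434  0.2008  0.3496]
hood [0.7193 0.0523 0.3526] 0.0024697241235853663 box [0.1162 0.0532 0.3526]
0.345 [-0.0413  0.0518  0.345 ]
0.36 [-0.0427  0.0508  0.36  ]
0.375 [-0.0442  0.0497  0.375 ]
[ 0.2499 -0.5449  0.2177] 
 [[-0.0006  0.4167 -0.909 ]
 [ 0.0015 -0.909  -0.4167]
 [-1.     -0.0016 -0.0001]]
```

Call:
{"api": "apply_moves", "payload": {"series": [{"jaw": 1,"linear": [0,-0.397,-0.66],"roll": 0.9},{"jaw": 1,"linear": [0,-0.397,-0.66],"roll": 0.9},{"jaw": 1,"linear": [0,-0.397,-0.66],"roll": 0.9},{"jaw": 1,"linear": [0,-0.397,-0.66],"roll": 0.9},{"jaw": 1,"linear": [0,-0.397,-0.66],"roll": 0.9},{"jaw": 1,"linear": [0,-0.397,-0.66],"roll": 0.9},{"jaw": 1,"linear": [0,-0.397,-0.66],"roll": 0.9},{"jaw": 1,"linear": [0,-0.397,-0.66],"roll": 0.9},{"jaw": 1,"linear": [0,-0.397,-0.66],"roll": 0.9},{"jaw": 1,"linear": [0,-0.397,-0.66],"roll": 0.9},{"jaw": 1,"linear": [0,-0.397,-0.66],"roll": 0.9},{"jaw": 1,"linear": [0,-0.397,-0.66],"roll": 0.9},{"jaw": 1,"linear": [0,-0.397,-0.66],"roll": 0.9}], "force": 20}}

```text
t: 1.72
tool_pos: [0.5104, -0.164, 0.2182]
orientation: [-2.199, 0.045, 2.2]
force: [-0.2, -0.5, -0.3]
opening: 0.0006
```

```bash
python3 - <<'E'
from plant import *
from h import *
np.set_printoptions(precision=4,suppress=True)
s=read_state();print(s["t"],s["tool_pos"],s["opening"],s["q"],"\n",R.from_rotvec(s["orientation"]).as_matrix())
a=read_camera("top")["pixels"][110:250,230:490];b=read_camera("scene")["pixels"][150:290,195:395]
b=cv2.resize(b,None,fx=3,fy=3,interpolation=cv2.INTER_CUBIC);a=cv2.resize(a,None,fx=3,fy=3,interpolation=cv2.INTER_CUBIC)
i=np.zeros((600,780,3),np.uint8);i[:280,:520]=cv2.resize(a,(520,280));i[280:600,:600]=b[:320];cv2.imwrite("pics/a1.png",i)
E
```

```text
1.725 [ 0.5104 -0.164   0.2182] 0.00057393667122352 [-0.4074 -0.0416  1.6661  0.0012  1.5181  1.2058] 
 [[-0.0004 -0.0425 -0.9991]
 [ 0.0015 -0.9991  0.0425]
 [-1.     -0.0015  0.0005]]
```

View pics/a1.png

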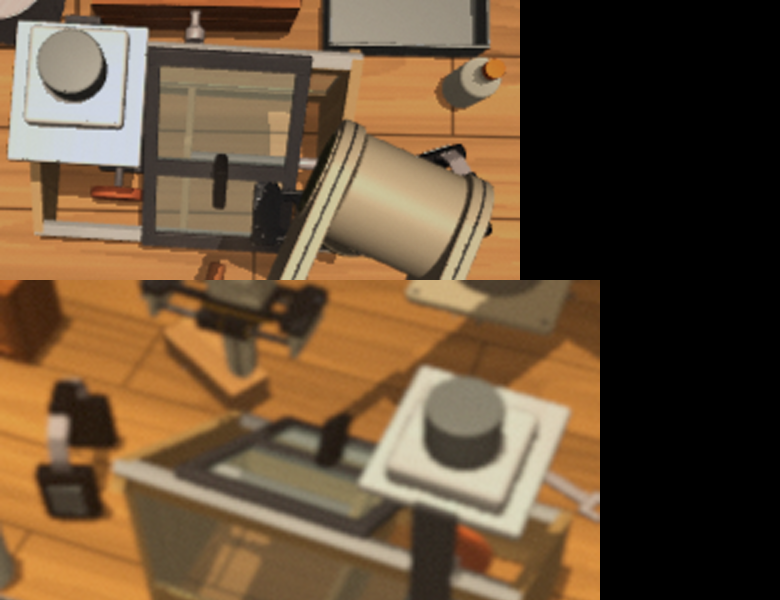

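The arm stands over the front right of the box, with the closed fingers at scene-crop (240,365) and the guard's right edge clear of them. I'll lower into the gap beside the guard.

Call:
{"api": "apply_moves", "payload": {"series": [{"jaw": 1,"linear": [0.04,0,0],"roll": 0},{"jaw": 1,"linear": [0.08,0,0],"roll": 0},{"jaw": 1,"linear": [0.11,0,0],"roll": 0},{"jaw": 1,"linear": [0.13,0,0],"roll": 0},{"jaw": 1,"linear": [0.146,0,0],"roll": 0},{"jaw": 1,"linear": [0.146,0,0],"roll": 0}]}}

```text
t: 2.58
tool_pos: [0.5102, -0.1635, 0.1301]
orientation: [-2.198, 0.044, 2.201]
force: [-0.1, 0.3, -0.1]
opening: 0.0004
```

Call:
{"api": "apply_moves", "payload": {"series": [{"jaw": 1,"linear": [0,-0.015,0],"roll": 0},{"jaw": 1,"linear": [0,-0.03,0],"roll": 0},{"jaw": 1,"linear": [0,-0.05,0],"roll": 0},{"jaw": 1,"linear": [0,-0.07,0],"roll": 0},{"jaw": 1,"linear": [0,-0.09,0],"roll": 0},{"jaw": 1,"linear": [0,-0.11,0],"roll": 0},{"jaw": 1,"linear": [0,-0.13,0],"roll": 0},{"jaw": 1,"linear": [0,-0.15,0],"roll": 0},{"jaw": 1,"linear": [0,-0.17,0],"roll": 0}]}}

```text
t: 3.7
tool_pos: [0.5145, -0.0608, 0.1303]
orientation: [-2.198, 0.044, 2.201]
force: [-0.0, -2.2, 1.2]
opening: 0.0005
```

Call:
{"api": "apply_moves", "payload": {"series": [{"jaw": 1,"linear": [0,0.05,0],"roll": 0},{"jaw": 1,"linear": [0,0.085,0],"roll": 0},{"jaw": -1,"linear": [0,0.085,0],"roll": 0},{"jaw": -1,"linear": [0,0.085,0],"roll": 0},{"jaw": -1,"linear": [0,0.085,0],"roll": 0},{"jaw": -1,"linear": [0,0.085,0],"roll": 0},{"jaw": -1,"linear": [0,0.085,0],"roll": 0},{"jaw": -1,"linear": [0,0.085,0],"roll": 0}]}}

```text
t: 4.7
tool_pos: [0.5123, -0.1116, 0.1302]
orientation: [-2.198, 0.044, 2.201]
force: [-0.4, -0.4, -0.6]
opening: 0.0559
```

Call:
{"api": "apply_moves", "payload": {"series": [{"jaw": -1,"linear": [0,0,0],"roll": 0},{"jaw": -1,"linear": [0,0,0],"roll": 0},{"jaw": -1,"linear": [0,0,0],"roll": 0},{"jaw": -1,"linear": [0,0,0],"roll": 0},{"jaw": -1,"linear": [0,0,0],"roll": 0},{"jaw": -1,"linear": [0,-0.02,0],"roll": 0},{"jaw": -1,"linear": [0,-0.04,0],"roll": 0},{"jaw": -1,"linear": [0,-0.06,0],"roll": 0},{"jaw": -1,"linear": [0,-0.07,0],"roll": 0},{"jaw": -1,"linear": [0,-0.075,0],"roll": 0}]}}

```text
t: 5.95
tool_pos: [0.5143, -0.066, 0.1303]
orientation: [-2.198, 0.043, 2.201]
force: [-0.1, -1.1, -0.3]
opening: 0.0926
```

Call:
{"api": "apply_moves", "payload": {"series": [{"jaw": -1,"linear": [0,-0.004,0],"roll": 0},{"jaw": -1,"linear": [0,-0.008,0],"roll": 0},{"jaw": -1,"linear": [0,-0.011,0],"roll": 0},{"jaw": -1,"linear": [0,-0.014,0],"roll": 0}]}}

```text
t: 6.45
tool_pos: [0.5146, -0.0577, 0.1303]
orientation: [-2.198, 0.043, 2.201]
force: [0.2, -2.0, 0.2]
opening: 0.093
```

Call:
{"api": "apply_moves", "payload": {"series": [{"jaw": -1,"linear": [0,-0.004,0],"roll": 0},{"jaw": -1,"linear": [0,-0.008,0],"roll": 0},{"jaw": -1,"linear": [0,-0.011,0],"roll": 0},{"jaw": -1,"linear": [0,-0.011,0],"roll": 0}]}}

```text
t: 6.95
tool_pos: [0.5147, -0.053, 0.1304]
orientation: [-2.199, 0.048, 2.203]
force: [-0.4, -11.1, 0.2]
opening: 0.0927
```

```bash
python3 - <<'E'
from plant import *
from h import *
s=read_state();print(s["force"])
a=read_camera("top")["pixels"][110:250,230:490];b=read_camera("scene")["pixels"][150:290,195:395]
b=cv2.resize(b,None,fx=3,fy=3,interpolation=cv2.INTER_CUBIC);a=cv2.resize(a,None,fx=3,fy=3,interpolation=cv2.INTER_CUBIC)
i=np.zeros((600,780,3),np.uint8);i[:280,:520]=cv2.resize(a,(520,280));i[280:600,:600]=b[:320];cv2.imwrite("pics/a2.png",i)
E
```

```text
[ -0.39364809 -11.08535204   0.23696063]
```

View pics/a2.png

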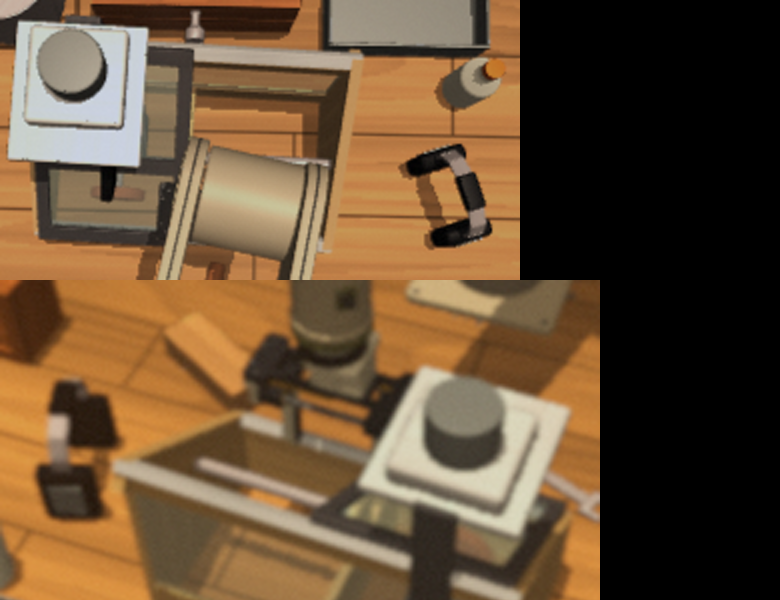

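The top view shows the guard fully over the left bay, its blade now by the hood's front edge at (108,185). The rail shows in the scene crop from (200,462) to (325,500). With the push at 11 N, the guard has met its end stop. I'll back off, rise and measure the ear defenders.

Call:
{"api": "apply_moves", "payload": {"series": [{"jaw": -1,"linear": [0,0.02,0],"roll": 0},{"jaw": -1,"linear": [0,0.04,0],"roll": 0},{"jaw": -1,"linear": [0,0.04,0],"roll": 0},{"jaw": -1,"linear": [-0.08,0.05,0],"roll": 0},{"jaw": -1,"linear": [-0.16,0.06,0],"roll": 0},{"jaw": -1,"linear": [-0.25,0.08,0],"roll": 0},{"jaw": -1,"linear": [-0.25,0.08,0],"roll": 0},{"jaw": -1,"linear": [-0.25,0.08,0],"roll": 0}]}}

```text
t: 8.05
tool_pos: [0.5129, -0.1005, 0.2802]
orientation: [-2.199, 0.048, 2.202]
force: [-1.0, 0.2, 0.0]
opening: 0.093
```

```bash
python3 - <<'E'
from plant import *
from h import *
np.set_printoptions(precision=4,suppress=True)
s=read_state();print(s["t"],s["tool_pos"])
t=read_camera("top")["pixels"];c=read_camera("scene")["pixels"]
cv2.imwrite("pics/t3.png",t);cv2.imwrite("pics/s3.png",c)
b={}
for n,im,(x0,x1,y0,y1) in(("top",t,(425,485,170,245)),("scene",c,(200,240,175,240))):
  for th in(50,60):
    m=(im.max(2)<th).astype(np.uint8);k,l,st,ce=cv2.connectedComponentsWithStats(m)
    for i in range(1,k):
        if x0<ce[i][0]<x1 and y0<ce[i][1]<y1 and st[i][4]>30:
            r=cv2.minAreaRect(np.argwhere(l==i)[:,::-1].astype(np.float32))
            print(n,th,st[i],np.round(ce[i],1),np.round(r[0],1),np.round(r[1],1),round(r[2],1))
            if n=="top" and st[i][4]<170:print("  sleeve",onz("top",r[0],.147),onz("top",ce[i],.147))
a,b=onz("top",(447.7,189.6),.05),onz("top",(460.1,225.7),.05);d=a-b;print(a,b,(a+b)/2,np.degrees(np.arctan2(d[1],d[0])),np.linalg.norm(d))
i=cv2.resize(t[170:245,425:490],None,fx=7,fy=7,interpolation=cv2.INTER_CUBIC);cv2.imwrite("pics/ear.png",i)
E
```

```text
8.05 [ 0.5129 -0.1005  0.2802]
top 50 [440 182  23  13 100] [451.1 187.6] [451.6 188.4] [ 9.3 21.4] 73.3
  sleeve [ 0.6035 -0.3442  0.147 ] [ 0.6055 -0.3429  0.147 ]
top 50 [458 197  14  18 150] [464.9 205.5] [464.6 205.3] [17.4  9.8] 71.6
  sleeve [ 0.5578 -0.3795  0.147 ] [ 0.5572 -0.3803  0.147 ]
top 50 [446 220  30  13 208] [457.3 226.6] [460.1 225.7] [10.3 29.5] 72.9
top 60 [439 182  24  13 107] [451.  187.6] [451.  188.6] [ 9.3 22.6] 73.3
  sleeve [ 0.603  -0.3426  0.147 ] [ 0.6055 -0.3426  0.147 ]
top 60 [458 196  14  20 175] [464.7 205.4] [464.6 205.4] [17.7  9.8] 71.6
top 60 [445 219  31  14 223] [457.4 226.5] [459.9 225.7] [10.8 29.7] 71.6
scene 50 [213 185  20  20 240] [223.  195.6] [222.5 194.5] [19. 19.] 90.0
scene 50 [208 213  20  15 108] [219.7 218. ] [217.5 220. ] [14. 19.] 90.0
scene 60 [212 185  21  20 258] [222.9 195.3] [222.  194.5] [19. 20.] 90.0
scene 60 [208 212  21  17 176] [218.6 219.3] [218. 220.] [16. 20.] 90.0
[ 0.6111 -0.3621  0.05  ] [ 0.5048 -0.3983  0.05  ] [ 0.558  -0.3802  0.05  ] 18.821639897035684 0.11233611469648956
```

View pics/ear.png

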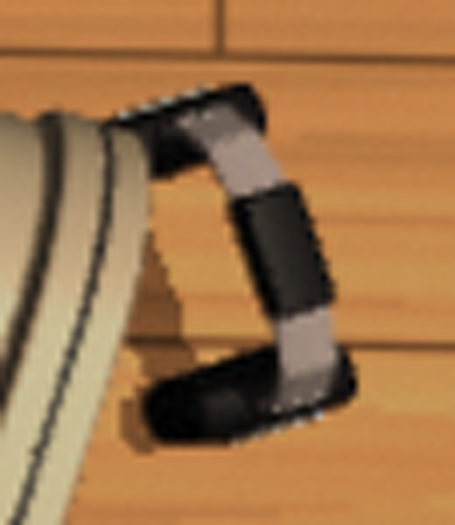

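The crop shows the whole sleeve (centre about (283,250) in the crop) with both cups standing; the axis is at about 18.8°. I'll move above it.

Call:
{"api": "apply_moves", "payload": {"series": [{"jaw": -1,"linear": [0,0.46,-0.095],"roll": -0.71},{"jaw": -1,"linear": [0,0.46,-0.095],"roll": -0.71},{"jaw": -1,"linear": [0.05,0.46,-0.095],"roll": -0.71},{"jaw": -1,"linear": [0.1,0.46,-0.095],"roll": -0.71},{"jaw": -1,"linear": [0.1,0.46,-0.095],"roll": -0.71},{"jaw": -1,"linear": [0.1,0.46,-0.095],"roll": -0.71},{"jaw": -1,"linear": [0.1,0.46,-0.095],"roll": -0.71},{"jaw": -1,"linear": [0.1,0.46,-0.095],"roll": -0.71},{"jaw": -1,"linear": [0.1,0.46,-0.095],"roll": -0.71},{"jaw": -1,"linear": [0.1,0.46,-0.095],"roll": -0.71}]}}

```text
t: 9.4
tool_pos: [0.5578, -0.3778, 0.2196]
orientation: [2.039, 0.34, -2.045]
force: [-0.6, 0.0, -0.6]
opening: 0.0936
```

```bash
python3 - <<'E'
from plant import *
from h import *
np.set_printoptions(precision=4,suppress=True)
s=read_state();M=R.from_rotvec(s["orientation"]).as_matrix();print(s["t"],s["tool_pos"],"\n",M)
print(M.T@(np.array([.558,-.379,.137])-s["tool_pos"])/.6, "yang",np.degrees(np.arctan2(M[1,1],M[0,1])))
# rail ends from a2-time pictures (t3: arm may cover)
t=read_camera("top")["pixels"];i=cv2.resize(t[110:250,230:490],None,fx=3,fy=3,interpolation=cv2.INTER_CUBIC);cv2.imwrite("pics/t4.png",i)
E
```

```text
9.4 [ 0.5578 -0.3778  0.2196] 
 [[-0.0031  0.3248 -0.9458]
 [-0.0012 -0.9458 -0.3248]
 [-1.      0.0002  0.0033]]
[ 0.1376  0.0019 -0.0002] yang -71.04552814055052
```

View pics/t4.png

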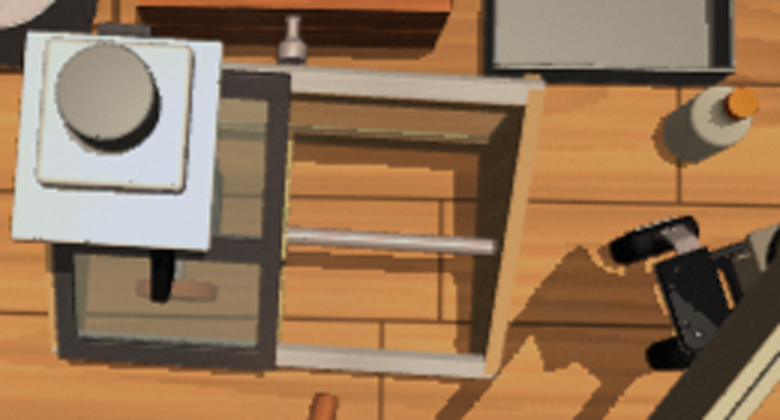

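The guard is fully across, and the rail is now open from (288,236) to (495,246) in the crop. The gripper stands over the sleeve. I'll lower and grip.

Call:
{"api": "apply_moves", "payload": {"series": [{"jaw": -1,"linear": [0.05,0.002,0],"roll": 0},{"jaw": -1,"linear": [0.1,0.002,0],"roll": 0},{"jaw": -1,"linear": [0.137,0.002,0],"roll": 0},{"jaw": -1,"linear": [0.137,0.002,0],"roll": 0},{"jaw": 1,"linear": [0.137,0.002,0],"roll": 0},{"jaw": 1,"linear": [0.137,0.002,0],"roll": 0},{"jaw": 1,"linear": [0.137,0.002,0],"roll": 0},{"jaw": 1,"linear": [0.137,0.002,0],"roll": 0},{"jaw": 1,"linear": [0.137,0.002,0],"roll": 0},{"jaw": 1,"linear": [0.137,0.002,0],"roll": 0},{"jaw": 1,"linear": [0.137,0.002,0],"roll": 0},{"jaw": 1,"linear": [0.137,0.002,0],"roll": 0}], "force": 30}}

```text
t: 10.95
tool_pos: [0.5578, -0.3792, 0.1371]
orientation: [2.039, 0.34, -2.046]
force: [0.6, -0.2, -0.8]
opening: 0.026
```

```bash
python3 - <<'E'
from h import *
np.set_printoptions(precision=4,suppress=True)
a=onz("top",tc(291,236),.150);b=onz("top",tc(495,246),.150);print("rail ends",a,b,(a+b)/2,np.linalg.norm(a-b),np.degrees(np.arctan2((a-b)[0],(a-b)[1])))
E
```

```text
rail ends [ 0.5956 -0.0036  0.15  ] [ 0.5901 -0.1894  0.15  ] [ 0.5928 -0.0965  0.15  ] 0.18588409933417277 1.6726032468027108
```

Gripped: the opening is 26 mm, the width of the sleeve. I'll lift straight up and rotate.

Call:
{"api": "apply_moves", "payload": {"series": [{"jaw": 1,"linear": [-0.04,0,0],"roll": 0},{"jaw": 1,"linear": [-0.1,0,0],"roll": 0},{"jaw": 1,"linear": [-0.17,0,0],"roll": 0},{"jaw": 1,"linear": [-0.24,0,0],"roll": 0.1},{"jaw": 1,"linear": [-0.31,0,0],"roll": 0.3},{"jaw": 1,"linear": [-0.38,0,0],"roll": 0.5},{"jaw": 1,"linear": [-0.43,0,0],"roll": 0.65},{"jaw": 1,"linear": [-0.46,0,0],"roll": 0.7},{"jaw": 1,"linear": [-0.46,0,0],"roll": 0.7},{"jaw": 1,"linear": [-0.46,0,0],"roll": 0.7}]}}

```text
t: 12.2
tool_pos: [0.5586, -0.3788, 0.4114]
orientation: [-2.198, 0.039, 2.209]
force: [-0.5, 0.0, -1.8]
opening: 0.0257
```

```bash
python3 - <<'E'
from plant import *
from h import *
np.set_printoptions(precision=4,suppress=True)
s=read_state();M=R.from_rotvec(s["orientation"]).as_matrix();print(s["t"],s["tool_pos"],s["opening"],s["force"],"\n",M)
print(M.T@(np.array([.595,-.100,s["tool_pos"][2]])-s["tool_pos"])/.6, "yang",np.degrees(np.arctan2(M[1,1],M[0,1])))
E
```

```text
12.2 [ 0.5586 -0.3788  0.4114] 0.02566607973002293 [-0.5098  0.0214 -1.8168] 
 [[-0.005  -0.0352 -0.9994]
 [ 0.0002 -0.9994  0.0352]
 [-1.     -0.0001  0.005 ]]
[-0.0002 -0.4665 -0.0443] yang -92.01531836680499
```

Call:
{"api": "apply_moves", "payload": {"series": [{"jaw": 1,"linear": [0,-0.03,-0.003],"roll": 0},{"jaw": 1,"linear": [0,-0.08,-0.008],"roll": 0},{"jaw": 1,"linear": [0,-0.14,-0.014],"roll": 0},{"jaw": 1,"linear": [0,-0.2,-0.02],"roll": 0},{"jaw": 1,"linear": [0,-0.26,-0.026],"roll": 0},{"jaw": 1,"linear": [0,-0.32,-0.032],"roll": 0},{"jaw": 1,"linear": [0,-0.38,-0.038],"roll": 0},{"jaw": 1,"linear": [0,-0.43,-0.044],"roll": 0},{"jaw": 1,"linear": [0,-0.457,-0.044],"roll": 0},{"jaw": 1,"linear": [0,-0.466,-0.044],"roll": 0},{"jaw": 1,"linear": [0,-0.466,-0.044],"roll": 0},{"jaw": 1,"linear": [0,-0.466,-0.044],"roll": 0}]}}

```text
t: 13.7
tool_pos: [0.5947, -0.1013, 0.4111]
orientation: [-2.197, 0.04, 2.209]
force: [0.8, -1.0, -2.8]
opening: 0.0259
```

```bash
python3 - <<'E'
from plant import *
from h import *
s=read_state();print(s["t"],s["tool_pos"],s["opening"])
c=read_camera("scene")["pixels"];cv2.imwrite("pics/s5.png",cv2.resize(c[60:310,180:400],None,fx=2.4,fy=2.4,interpolation=cv2.INTER_CUBIC))
E
```

```text
13.7 [ 0.59466073 -0.10126587  0.41112394] 0.02593152245792517
```

View pics/s5.png

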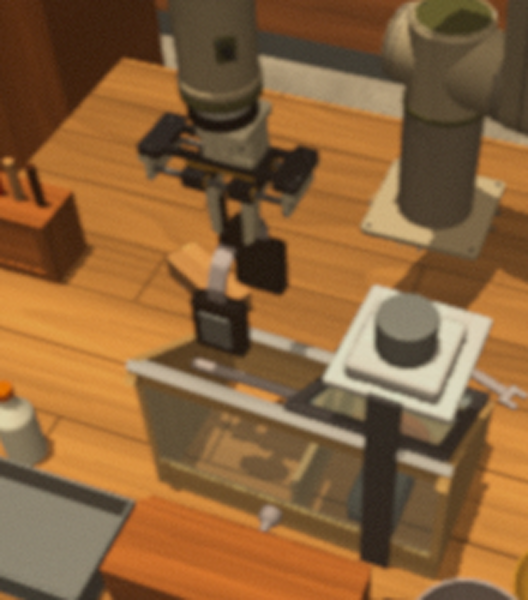

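The ear defenders hang in the gripper at about (240,275), cups front and back, level, above the rail (200,365)–(290,390). I'll lower them.

Call:
{"api": "apply_moves", "payload": {"series": [{"jaw": 1,"linear": [0.04,0,0],"roll": 0},{"jaw": 1,"linear": [0.09,0,0],"roll": 0},{"jaw": 1,"linear": [0.14,0,0],"roll": 0},{"jaw": 1,"linear": [0.19,0,0],"roll": 0},{"jaw": 1,"linear": [0.24,0,0],"roll": 0},{"jaw": 1,"linear": [0.29,0,0],"roll": 0},{"jaw": 1,"linear": [0.34,0,0],"roll": 0},{"jaw": 1,"linear": [0.38,0,0],"roll": 0},{"jaw": 1,"linear": [0.405,0,0],"roll": 0},{"jaw": 1,"linear": [0.415,0,0],"roll": 0},{"jaw": 1,"linear": [0.42,0,0],"roll": 0},{"jaw": 1,"linear": [0.42,0,0],"roll": 0}]}}

```text
t: 15.25
tool_pos: [0.5938, -0.1014, 0.16]
orientation: [-2.199, 0.041, 2.208]
force: [0.4, 0.6, -2.8]
opening: 0.0259
```

Free so far. Now I'll take small steps until the rail carries the weight.

Call:
{"api": "apply_moves", "payload": {"series": [{"jaw": 1,"linear": [0.003,0,0],"roll": 0},{"jaw": 1,"linear": [0.006,0,0],"roll": 0},{"jaw": 1,"linear": [0.009,0,0],"roll": 0},{"jaw": 1,"linear": [0.009,0,0],"roll": 0}]}}

```text
t: 15.75
tool_pos: [0.5939, -0.1014, 0.1547]
orientation: [-2.199, 0.041, 2.207]
force: [-0.1, -0.2, -1.2]
opening: 0.0257
```

Call:
{"api": "apply_moves", "payload": {"series": [{"jaw": 1,"linear": [0.001,0,0],"roll": 0},{"jaw": 1,"linear": [0.002,0,0],"roll": 0},{"jaw": 1,"linear": [0.002,0,0],"roll": 0}]}}

```text
t: 16.12
tool_pos: [0.594, -0.1014, 0.1545]
orientation: [-2.2, 0.041, 2.207]
force: [-3.0, 0.8, 6.2]
opening: 0.0254
```

Contact at the expected height (6 N upward). I'll ease off, open and look before rising.

Call:
{"api": "apply_moves", "payload": {"series": [{"jaw": 1,"linear": [-0.001,0,0],"roll": 0},{"jaw": 0.3,"linear": [-0.001,0,0],"roll": 0},{"jaw": 0,"linear": [-0.001,0,0],"roll": 0},{"jaw": -0.3,"linear": [-0.001,0,0],"roll": 0},{"jaw": -0.5,"linear": [-0.001,0,0],"roll": 0},{"jaw": -0.5,"linear": [-0.001,0,0],"roll": 0},{"jaw": -0.5,"linear": [-0.001,0,0],"roll": 0},{"jaw": -0.5,"linear": [-0.001,0,0],"roll": 0}]}}

```text
t: 17.12
tool_pos: [0.594, -0.1014, 0.1551]
orientation: [-2.2, 0.041, 2.207]
force: [0.2, -0.3, 0.1]
opening: 0.0696
```

Call:
{"api": "apply_moves", "payload": {"series": [{"jaw": -0.5,"linear": [-0.03,0,0],"roll": 0},{"jaw": -0.5,"linear": [-0.08,0,0],"roll": 0},{"jaw": -0.5,"linear": [-0.15,0,0],"roll": 0},{"jaw": -0.5,"linear": [-0.23,0,0],"roll": 0},{"jaw": -0.5,"linear": [-0.3,0,0],"roll": 0},{"jaw": -0.5,"linear": [-0.36,0,0],"roll": 0},{"jaw": -0.5,"linear": [-0.36,0.1,0.1],"roll": 0},{"jaw": -0.5,"linear": [-0.36,0.2,0.2],"roll": 0},{"jaw": -0.5,"linear": [-0.36,0.3,0.3],"roll": 0},{"jaw": -0.5,"linear": [-0.36,0.3,0.3],"roll": 0},{"jaw": -0.5,"linear": [-0.36,0.3,0.3],"roll": 0},{"jaw": -0.5,"linear": [-0.36,0.3,0.3],"roll": 0}]}}

```text
t: 18.62
tool_pos: [0.4083, -0.2748, 0.3731]
orientation: [-2.201, 0.043, 2.205]
force: [-0.3, 0.2, -0.2]
opening: 0.0696
```

```bash
python3 - <<'E'
from plant import *
from h import *
s=read_state();print(s["t"],s["tool_pos"],s["force"])
def g():return read_camera("top")["pixels"][100:250,230:430],read_camera("scene")["pixels"][150:290,195:395]
a,b=g();a2,b2=g();print("motion",cv2.absdiff(a,a2).mean(),cv2.absdiff(b,b2).mean())
i=np.zeros((600,780,3),np.uint8);i[:300,:400]=cv2.resize(a,(400,300),interpolation=cv2.INTER_CUBIC);i[300:580,:400]=cv2.resize(b,(400,280));
f=lambda im,y0,x0,h,w:cv2.resize(im[y0:y0+h,x0:x0+w],(380,300),interpolation=cv2.INTER_CUBIC)
i[:300,400:]=f(a,30,80,80,101);i[300:,400:]=f(b,20,20,80,101);cv2.imwrite("pics/f.png",i)
E
```

```text
18.625 [ 0.40827322 -0.27481814  0.37305069] [-0.33463741  0.17548465 -0.1805605 ]
motion 0.968 1.5241309523809523
```

View pics/f.png

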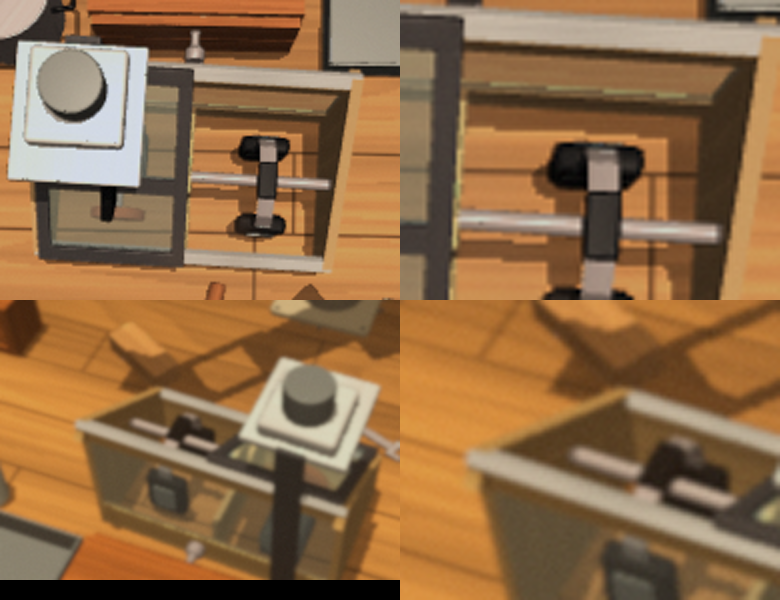

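The sleeve sits on the rail at (266,182) with one cup each side, and the guard is across with its frame's right edge at the divider. I'll let it settle, check for motion and hand in.

Call:
{"api": "apply_moves", "payload": {"series": [{"jaw": -0.5,"linear": [0,0,0],"roll": 0},{"jaw": -0.5,"linear": [0,0,0],"roll": 0},{"jaw": -0.5,"linear": [0,0,0],"roll": 0},{"jaw": -0.5,"linear": [0,0,0],"roll": 0},{"jaw": -0.5,"linear": [0,0,0],"roll": 0},{"jaw": -0.5,"linear": [0,0,0],"roll": 0},{"jaw": -0.5,"linear": [0,0,0],"roll": 0},{"jaw": -0.5,"linear": [0,0,0],"roll": 0},{"jaw": -0.5,"linear": [0,0,0],"roll": 0},{"jaw": -0.5,"linear": [0,0,0],"roll": 0},{"jaw": -0.5,"linear": [0,0,0],"roll": 0},{"jaw": -0.5,"linear": [0,0,0],"roll": 0},{"jaw": -0.5,"linear": [0,0,0],"roll": 0},{"jaw": -0.5,"linear": [0,0,0],"roll": 0},{"jaw": -0.5,"linear": [0,0,0],"roll": 0},{"jaw": -0.5,"linear": [0,0,0],"roll": 0}]}}

```text
t: 20.82
tool_pos: [0.4092, -0.2737, 0.3719]
orientation: [-2.201, 0.038, 2.208]
force: [-0.3, 0.2, 0.1]
opening: 0.07
```

```bash
python3 - <<'E'
from plant import *
from h import *
c=[]
for k in range(8):
    m=(read_camera("top")["pixels"][160:222,346:378].max(2)<50);c.append(np.argwhere(m).mean(0)+[160,346])
c=np.array(c);print("dark centroid (row,col) spread",c.min(0),c.max(0),c[:,0].round(2))
print("crown",onz("top",(363,191),.16))
if np.ptp(c,axis=0).max()<.5: close_job();print("closed",read_state()["t"])
E
```

```text
dark centroid (row,col) spread [191.97282609 359.69125683] [192.24728261 359.80163043] [192.   192.08 191.97 192.07 192.21 191.98 192.25 192.01]
crown [ 0.59004917 -0.10121733  0.16      ]
the job is handed in; nothing more can be done
the job is handed in; nothing more can be done
```

The guard is fully across over the spindle and the ear defenders are hanging on the rail; I handed the job in at about 21 s of the 58 s allowed.

- **Guard:** I slid it left by pushing on its frame edge with the fingers. The moves could not tilt the tool, so gripping the handle would have met the hood. The push force rose from about 2 N to 11 N when it reached the end stop, and the pictures show its right edge at the divider.
- **Ear defenders:** I gripped the sleeve at a 26 mm opening and lowered it until the rail took the load, then let go. The last picture shows the sleeve on the rail with one cup each side. From that picture the crown is at about (0.590, -0.101), within about 5 mm of the rail's middle as I measured it.
- **At rest:** Over the 0.4 s before hand-in they shifted less than 0.3 pixel, which is camera noise. The gripper was well clear of everything.
- **Pot of chisels:** The arm stayed on the other side of the box, so I did not check the pot in a final picture.

No check failed. The one disagreement is that my two estimates of the rail's position (from the box corners and from the rail itself) differed by about 4 mm, well inside the tolerance.

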